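# Unstack the bearing-press cups and cover the new bearing

### The arm

A 6-joint arm with a two-finger parallel gripper is mounted at the origin on the work surface. World frame = base frame: x ahead of the robot, y to its left, z up, the work surface at z = 0. Lengths are in m, angles in rad, forces in N, time in s.
With the tool pointing down it reaches from about 0.4 to 0.825 m from the base axis. Payload 7 kg.
Tool frame: the origin (TCP) lies midway between the tips of the shut fingers; the grasp point (between the pads) lies arm.hold_point_z behind it (arm.hold_point_z is the distance from the TCP to the grasp point, in m); z points along the fingers, y is the line along which they close (so a half turn about z gives the same grasp; the last joint's range is limited). The gripper opens to 88 mm and grips with 3 to 60 N. Pads are 19 mm wide; open, the fingers measure 130 mm over their backs; the gripper's body (78 mm by 193 mm) begins 47 mm behind the grasp point.
Start: joints at [1.491, 0.359, 0.012, 0, -1.224, -0.288], TCP at [0.243, 0.63, 0.227] pointing down, gripper open.
Joint ranges: [-3.07, 3.07], [-1.43, 2.12], [-1.02, 1.25], [-3.03, 1.67], [-3.05, -0], [-3.03, 3.03]. Speed limits (rad/s): [2.39, 2.39, 3.01, 3.14, 3.14, 3.14].

### API

Orientations are given as [roll, pitch, yaw] about the fixed x, y, z axes, in that order (R = Rz(yaw) Ry(pitch) Rx(roll)).
In Python, from station import arm gives the robot as it stands.
- The arm moves only by the shell command python3 -m crank 'ROWS' [OPENING] [FORCE]. ROWS is JSON, a list that holds one entry, the list of rows, each a list of 4 numbers: the shift along the tool's x, y, z in units of 25 mm (1.0 is 25 mm), then the turn about the tool's z in units of 5 degrees (1.0 is 5 degrees). A call has 1 to 12 rows; each row is the pose to reach, as a shift and turn from the pose commanded when the call began, along the tool's axes at that moment; what a row does not reach only later rows make up. A row lasts 1/8 s, in which the tool goes at most 62.5 mm and 10.7 degrees, less where a joint would pass 70% of its speed; a pose out of reach is approached as far as the arm can. A call with a gripper value outside its range is refused whole. OPENING is the closure, from 0 (fully open) to 1 (shut), set as the call begins (- or left out, the last holds). The fingers move at their own pace and stop on an object; FORCE is the grip in N (left out, the last holds). Time passes only in rows, so rows that repeat a pose let the fingers close. It gives the time, the measured TCP pose, the force, the opening and the grip force at its end, in the units of the state.
- arm.get_state(): the state, without advancing time (a new reading comes with each control period).
- arm.grab_frame(name): name is "side" or "top" or "wrist"; returns (picture, depth): 384x512x3 uint8, red, green, blue; 384x512 float32, m along the optical axis (not along the pixel's ray), 0 where there is no reading.
- arm.get_calibration(name): a dict with "mtx" (3x3 intrinsics, pixels), "k1" (the pictures are not rectified: a ray, as slopes to the right and down, at radius r is drawn at 1 + k1 r^2 times it, then the intrinsics apply), "R" (3x3) and "t" (3): a world point X has camera coordinates R X + t; the wrist camera has in their place "mount" (4x4, takes a point from camera to tool coordinates, whose origin is the TCP and whose axes are the flange's). Camera axes: x right, y down, z forward; pixel columns grow to the right and rows downward; lengths in m; the calibration is good to about 2 mm. A picture is of the moment at which its call begins: read the wrist's pose just before it. get_calibration takes no time and is no camera call.
- arm.job_done(): hands the job in; it is judged then, once.
Trained networks look in the newest picture that a camera, given by its name, has taken for a name from the list of things; names that differ only in an ending like _2 or _b are one class to them, and where a whole thing is asked for, a point or a joint stands for the part that bears it (a point fixed in the world has none). Each returns a list of dicts, best first, with "score" (0 to 1); they miss things now and then, are a little off and sometimes report something else, mostly with a low value. They report only what shows in the picture. A call takes as long as a camera call. They do not tell look-alikes from the thing itself.
- arm.recognise(thing, camera): "extent" ([left, top, width, height] in pixels, round what is visible of it).
- arm.trace(thing, camera): "mask" (384x512 bool, what is visible of it) and "extent" ([left, top, width, height] in pixels, round what is visible of it).
The state is a dict: "t": time; "q": joint angles; "qd": joint speeds; "joint_efforts": joint torques, N m; "eef_pos": TCP position; "ee_rot": TCP orientation; "force": force on the tool from outside, world axes, zero at the start; "moment": the same for the moment, N m; "width": finger opening in m; "gripper_force": force on a finger pad.
Only numpy, scipy, OpenCV 4.12 (cv2) and the standard library are available. Lean on these libraries where they do the work, as an engineer would, in place of code of your own. Each camera call takes 0.05 s, during which the arm holds its last target. There are 200 camera calls.

### The job

Take the stack of bearing-press parts apart and put it away: stand the large cup, the small cup and the thrust button upright, as they stand now, each centred on the wooden block whose dark inlaid disc has that part's diameter. The medium cup goes mouth-down, rim on rim and well centred, on the equal cup that stands mouth-up with a new wheel bearing in it, so that no grit gets in; leave that cup standing where it is, and do not knock over the jar or the oil bottle.

Things in the scene. Friction and masses are not known exactly. Their poses are not given: they have to be found in the camera images.
- large_cup: Blackened-steel press cup, the bottom of the stack, standing mouth-down on the bench: outer diameter 66 mm, height 42 mm, wall 5 mm, about 0.4 kg. Origin at the centre of its rim (its underside); z points up through the flat closed end, which is at z = 42 mm and carries the medium cup.
- medium_cup: Bright-steel press cup, mouth-down on top of the large cup: outer diameter 54 mm, height 38 mm, wall 5 mm, about 0.28 kg. Origin at the centre of its rim (its underside); z up through the flat closed end at 38 mm, which carries the small cup.
- small_cup: Blackened-steel press cup, mouth-down on top of the medium cup: outer diameter 42 mm, height 34 mm, wall 5 mm, about 0.17 kg. Origin at the centre of its rim (its underside); z up through the flat closed end at 34 mm, which carries the thrust button.
- thrust_button: Solid bright-steel thrust button, the top of the stack: a foot disc of diameter 30 mm and height 8 mm with a stem of diameter 20 mm rising from it, 40 mm high in all, about 0.1 kg. Origin at the centre of the underside of the foot; z up along the stem.
- bearing_cup: Bright-steel press cup standing alone, mouth-up, on the bench, loose, with a wheel bearing pressed in its bottom: outer diameter 54 mm, height 38 mm, wall 5 mm (the medium cup's equal), about 0.45 kg. Origin at the centre of its underside; z up; its rim is at z = 38 mm.
- large_block: Square pale-wood storage block fixed on the bench, 90 x 90 mm and 12 mm thick, with a flush dark disc of diameter 66 mm in the middle of its top: the large cup's place. Origin at the centre of its underside; top at z = 12 mm.
- small_block: Square pale-wood storage block fixed on the bench, 74 x 74 mm and 12 mm thick, with a flush dark disc of diameter 42 mm in the middle of its top: the small cup's place. Origin at the centre of its underside; top at z = 12 mm.
- button_block: Square pale-wood storage block fixed on the bench, 60 x 60 mm and 12 mm thick, with a flush dark disc of diameter 30 mm in the middle of its top: the thrust button's place. Origin at the centre of its underside; top at z = 12 mm.
- jar: Bystander: closed amber glass jar, diameter 56 mm, 85 mm high, loose. Origin at the centre of its underside, z up.
- oil_bottle: Bystander: grey plastic oil bottle with a black cap, diameter 54 mm, 125 mm high, loose. Origin at the centre of its underside, z up.
Mind the look-alikes: they are no part of the job. Leave any blue or yellow look-alike of the thrust_button alone.

How it is judged:
By the outcome, as a careful person would: the job done as asked, in the order asked, and still so for the second after the job is handed in, with the robot touching nothing.
It also fails if it takes over 123 s, if anything falls off the work surface, if the arm or the gripper's body presses on something with over 40 N, if the wrist force passes 120 N, or if a joint passes its speed limit or range.

## Working session

There is one attempt and no reset: what is moved stays moved. The work goes in short steps, Python scripts to look and compute and a shell command to move; the robot and the scene stay as the last step left them, time stands still between calls to the robot, and variables do not carry over. Pictures are saved under pics/ and viewed, at most 14 in all, crops included, and the job is handed in when it is done.

```bash
ls; mkdir -p pics
python3 - <<'E'
from station import arm
import cv2, numpy as np
s=arm.get_state(); print({k:np.round(v,3) for k,v in s.items()}, arm.hold_point_z)
for n in ["side","top"]:
    p,d=arm.grab_frame(n); cv2.imwrite(f"pics/{n}0.png",p[:,:,::-1]); c=arm.get_calibration(n); print(n,c)
print(arm.get_calibration("wrist"))
E
```

```text
pics
{'t': np.float64(0.0), 'q': array([ 1.491,  0.359,  0.011, -0.   , -1.224, -0.288]), 'qd': array([ 0.001, -0.001, -0.001,  0.001,  0.   ,  0.001]), 'joint_efforts': array([ 0.0000e+00, -5.8271e+01,  2.9305e+01,  6.9970e+00,  7.0000e-03,
       -0.0000e+00]), 'eef_pos': array([0.243, 0.629, 0.226]), 'ee_rot': array([ 3.14 , -0.   , -0.368]), 'force': array([-0.362, -0.48 ,  0.009]), 'moment': array([ 0.028,  0.03 , -0.027]), 'gripper_force': np.float64(0.0), 'width': np.float64(0.087)} 0.0188
side {'mtx': array([[415.22858872,   0.        , 256.12903329],
       [  0.        , 415.22858872, 188.52652847],
       [  0.        ,   0.        ,   1.        ]]), 'k1': -0.04745743889242478, 'R': array([[-0.99304444, -0.11748316, -0.00777426],
       [-0.0822568 ,  0.73949949, -0.66811251],
       [ 0.08424103, -0.66282593, -0.74401964]]), 't': array([0.57980213, 0.10413601, 0.9649232 ])}
top {'mtx': array([[426.42113323,   0.        , 255.41591175],
       [  0.        , 426.42113323, 196.31685213],
       [  0.        ,   0.        ,   1.        ]]), 'k1': -0.12591454373973446, 'R': array([[ 0.03479225, -0.99938164,  0.00508294],
       [-0.97383382, -0.03504488, -0.22454298],
       [ 0.22458227,  0.00286241, -0.97445093]]), 't': array([-0.00926637,  0.60635921,  1.07007523])}
{'mtx': array([[304.46881655,   0.        , 253.25715488],
       [  0.        , 304.46881655, 193.72099684],
       [  0.        ,   0.        ,   1.        ]]), 'k1': -0.05480504850118336, 'mount': array([[-3.69738228e-04, -9.52534628e-01, -3.04430036e-01,
         8.31311453e-02],
       [ 9.99999924e-01, -3.90286434e-04,  6.64567419e-06,
         1.88421705e-04],
       [-1.25145148e-04, -3.04430010e-01,  9.52534699e-01,
        -1.57415350e-01],
       [ 0.00000000e+00,  0.00000000e+00,  0.00000000e+00,
         1.00000000e+00]])}
```

View pics/top0.png

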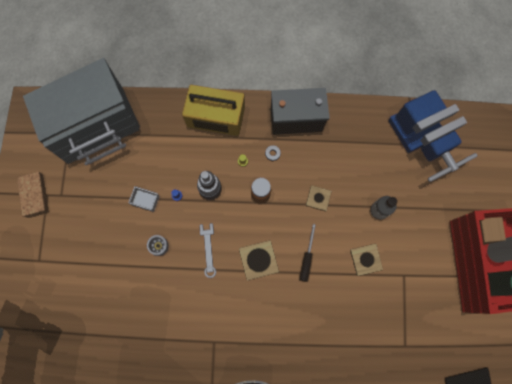

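View pics/side0.png

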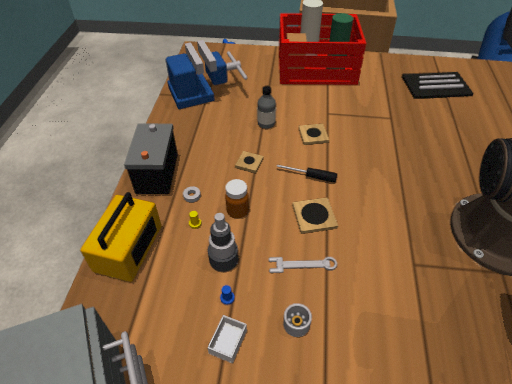

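The stack is at top (208,184) and side (222,245). The large block is at top (259,260), the button block at (319,198) and the small block at (367,260). The bearing cup is at (157,245), the jar at (261,190) and the bottle at (385,207). Candidates for the thrust button:
- bright stem on top of the stack: top (206,175), side (220,222)
- blue look-alike: top (176,194)
- yellow look-alike: top (242,159)

I choose the bright one on the stack.

```bash
cat > h.py <<'E'
from station import arm
import cv2, numpy as np
from scipy.spatial.transform import Rotation as Ro
def cam(name, s=None):
    """K,k1, camera->world R, origin"""
    c=arm.get_calibration(name)
    if name=="wrist":
        Rt=Ro.from_euler('xyz',s["ee_rot"]).as_matrix(); M=np.array(c["mount"])
        return c["mtx"],c["k1"],Rt@M[:3,:3],Rt@M[:3,3]+s["eef_pos"]
    R=np.array(c["R"]); return c["mtx"],c["k1"],R.T,-R.T@c["t"]
def rays(C,uv):
    K,k1,R,o=C
    xy=cv2.undistortPoints(np.array(uv,float).reshape(-1,1,2),K,np.array([k1,0,0,0,0])).reshape(-1,2)
    return np.c_[xy,np.ones(len(xy))]@R.T
def onplane(C,uv,z):
    r=rays(C,uv); return C[3]+r*((z-C[3][2])/r[:,2])[:,None]
def cloud(C,d,m):
    v,u=np.nonzero(m&(d>0)); return C[3]+rays(C,np.c_[u,v])*d[v,u][:,None]
def circ(P):
    A=np.c_[2*P[:,:2],np.ones(len(P))]; b=(P[:,:2]**2).sum(1)
    x=np.linalg.lstsq(A,b,rcond=None)[0]; return x[:2],np.sqrt(x[2]+x[:2]@x[:2])
def proj(C,X):
    K,k1,R,o=C; p=(np.atleast_2d(X)-o)@R
    return cv2.projectPoints(p,np.zeros(3),np.zeros(3),K,np.array([k1,0,0,0,0]))[0].reshape(-1,2)
E
python3 - <<'E'
from h import *
names=["large_cup","medium_cup","small_cup","thrust_button","bearing_cup","large_block","small_block","button_block","jar","oil_bottle"]
for n in ["top","side"]:
    p,d=arm.grab_frame(n); C=cam(n)
    for t in names:
        for r in arm.trace(t,n)[:3]:
            m=r["mask"]; P=cloud(C,d,m)
            if len(P)==0: continue
            z=P[:,2]; zt=np.percentile(z,90); T=P[z>zt-.006]
            extra=""
            if "block" in t:
                g=cv2.cvtColor(p,cv2.COLOR_RGB2GRAY); mm=cv2.morphologyEx(m.astype('u1'),cv2.MORPH_CLOSE,np.ones((9,9)))>0
                v,u=np.nonzero(mm&(g<60)); q=onplane(C,np.c_[u,v],.012); extra=("disc",q.mean(0).round(4),len(u), "full",onplane(C,np.c_[np.nonzero(mm)[::-1]],.012).mean(0).round(4))
            print(n,t,round(r["score"],2),np.round(r["extent"]),"top",T.mean(0).round(4),"ext",np.ptp(T,axis=0).round(3),*extra)
p,d=arm.grab_frame("side"); cv2.imwrite("pics/crop.png",cv2.resize(p[180:350,170:340,::-1],None,fx=3.5,fy=3.5,interpolation=cv2.INTER_CUBIC))
E
```

```text
top large_cup 0.55 [197. 184.  24.  17.] top [0.6169 0.1374 0.0426] ext [0.032 0.057 0.01 ]
top medium_cup 0.59 [196. 176.  23.  20.] top [0.6254 0.1386 0.0801] ext [0.042 0.051 0.009]
top small_cup 0.24 [307. 185.  22.  22.] top [ 0.6213 -0.1661  0.0128] ext [0.068 0.068 0.009]
top thrust_button 0.67 [236. 154.  16.  15.] top [0.7224 0.0532 0.0408] ext [0.018 0.017 0.009]
top thrust_button 0.4 [172. 191.  10.  10.] top [0.6148 0.236  0.0406] ext [0.018 0.018 0.008]
top bearing_cup 0.86 [148. 236.  22.  22.] top [0.4697 0.275  0.0379] ext [0.052 0.053 0.012]
top large_block 0.65 [239. 239.  40.  42.] top [ 0.4428 -0.0015  0.0124] ext [0.103 0.108 0.01 ] disc [ 0.4428 -0.0019  0.012 ] 390 full [ 0.4425 -0.0016  0.012 ]
top small_block 0.68 [353. 241.  28.  38.] top [ 0.453  -0.2989  0.0123] ext [0.086 0.087 0.011] disc [ 0.453 -0.3    0.012] 141 full [ 0.4528 -0.2984  0.012 ]
top button_block 0.86 [307. 186.  21.  26.] top [ 0.6213 -0.166   0.0128] ext [0.068 0.07  0.009] disc [ 0.6227 -0.165   0.012 ] 54 full [ 0.6205 -0.1658  0.012 ]
top jar 0.92 [251. 178.  19.  25.] top [ 0.6291 -
[... 953 characters left out ...]
018 0.0118] ext [0.105 0.11  0.009] disc [ 0.443  -0.0008  0.012 ] 436 full [0.4431 0.0035 0.012 ]
side small_block 0.8 [299. 127.  27.  17.] top [ 0.4539 -0.2956  0.0119] ext [0.084 0.086 0.008] disc [ 0.4535 -0.2987  0.012 ] 92 full [ 0.4544 -0.2903  0.012 ]
side button_block 0.9 [236. 154.  28.  19.] top [ 0.6209 -0.1616  0.0121] ext [0.066 0.071 0.009] disc [ 0.6221 -0.164   0.012 ] 62 full [ 0.621  -0.1589  0.012 ]
side jar 0.7 [228. 181.  22.  37.] top [0.629  0.0026 0.0849] ext [0.047 0.051 0.009]
side oil_bottle 0.79 [258.  86.  21.  44.] top [ 0.5924 -0.3351  0.1219] ext [0.023 0.028 0.018]
side oil_bottle 0.41 [207. 245.  31.  26.] top [0.6389 0.164  0.0415] ext [0.064 0.038 0.009]
```

View pics/crop.png

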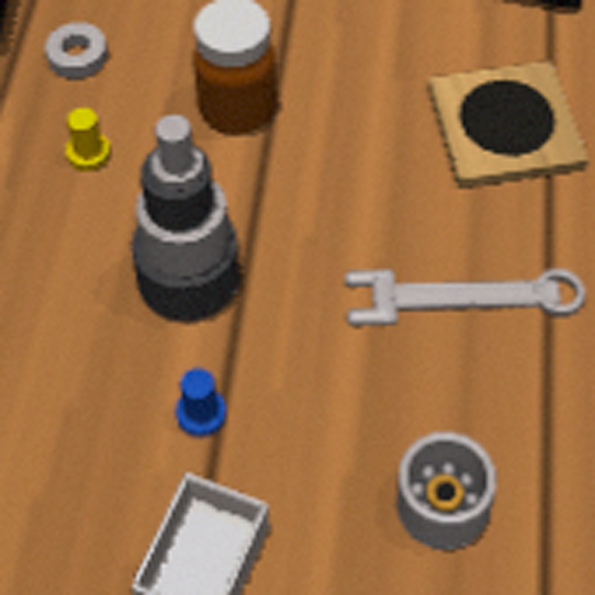

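The close crop shows the bright stem on top of the stack, with the blue and yellow buttons standing alone, so the choice holds. Next I view from above the stack.

```bash
cat >> h.py <<'E'
def to(x,y,z,yaw=None):
    s=arm.get_state(); R=Ro.from_euler('xyz',s["ee_rot"]).as_matrix()
    t=R.T@(np.array([x,y,z])-s["eef_pos"])/.025
    dy=0 if yaw is None else -(np.degrees(yaw-s["ee_rot"][2])/5)
    print("units",t.round(2),"turn",round(dy,2))
E
python3 -c "
from h import *
to(.637,.143,.235)"
python3 -m crank '[[[2,1.15,-0.3,0],[4,2.3,-0.3,0],[6,3.4,-0.3,0],[8,4.6,-0.3,0],[10,5.7,-0.3,0],[12,6.9,-0.3,0],[14,8,-0.3,0],[16,9.2,-0.3,0],[18,10.3,-0.3,0],[20,11.5,-0.3,0],[21.7,12.4,-0.3,0],[21.7,12.4,-0.3,0]]]' 0
```

```text
units [21.72 12.5  -0.34] turn 0
t: 2.75
eef_pos: [0.639, 0.1426, 0.2333]
ee_rot: [3.141, 0.0, -0.372]
force: [-1.0, 0.6, -0.0]
width: 0.0876
gripper_force: 0.0
```

```bash
cat >> h.py <<'E'
def tops(zs,tol=.004,center=None,rad=.06,name="wrist"):
    """min enclosing circle of points near each height"""
    s=arm.get_state(); p,d=arm.grab_frame(name); C=cam(name,s)
    P=cloud(C,d,d>0)
    if center is not None: P=P[np.hypot(*(P[:,:2]-center).T)<rad]
    for z in zs:
        Q=P[abs(P[:,2]-z)<tol]
        if len(Q)<20: print(z,"few"); continue
        lo,hi=np.percentile(Q[:,:2],[1,99],axis=0); c,r=cv2.minEnclosingCircle(Q[:,:2].astype('f4'))
        print(z,len(Q),"box",((lo+hi)/2).round(4),(hi-lo).round(4),"mec",np.round(c,4),round(2*r,4),"z",np.median(Q[:,2]).round(4))
    return s,p,d,C
E
python3 - <<'E'
from h import *
s,p,d,C=tops([.154,.122,.114,.080,.042],.0025,[.638,.143])
print(s["t"],s["eef_pos"],s["qd"].round(3)); cv2.imwrite("pics/w1.png",p[:,:,::-1])
E
```

```text
0.154 412 box [0.6382 0.1412] [0.0179 0.018 ] mec [0.6381 0.1412] 0.02 z 0.1532
0.122 305 box [0.6395 0.1411] [0.0255 0.0283] mec [0.638  0.1411] 0.0298 z 0.1212
0.114 574 box [0.6402 0.1411] [0.0373 0.0393] mec [0.6392 0.141 ] 0.0418 z 0.1131
0.08 440 box [0.6434 0.1415] [0.0419 0.0518] mec [0.6385 0.1415] 0.0537 z 0.0791
0.042 470 box [0.6477 0.1424] [0.0457 0.0634] mec [0.639  0.1423] 0.0655 z 0.041
2.75 [0.63899826 0.14258161 0.23332715] [ 0.052 -0.024 -0.026 -0.013  0.004 -0.033]
```

View pics/w1.png

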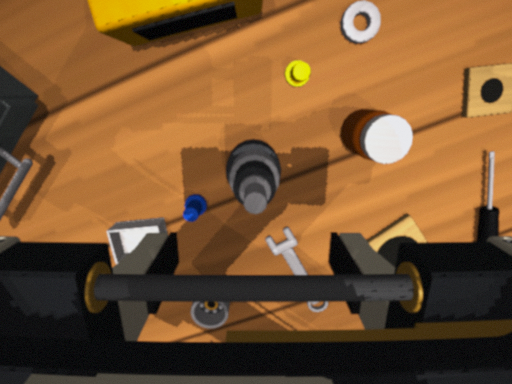

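The wrist view shows the bright stem at (254,200), centred between the fingers. All the stack diameters check out, and the stack is at about (0.638,0.141).

```bash
python3 -c "
from h import *
to(.6382,.1412,.1245)"
```

```text
units [0.05 0.1  4.36] turn 0
```

```bash
python3 -m crank '[[[0,0.05,1.5,0],[0,0.05,3,0],[0,0.05,4,0],[0,0.05,4.36,0],[0,0.05,4.36,0],[0,0.05,4.36,0]]]' 0 && python3 -m crank '[[[0,0,0,0],[0,0,0,0],[0,0,0,0],[0,0,0,0],[0,0,0,0],[0,0,0,0],[0,0,0,0]]]' 1 15
```

```text
t: 3.55
eef_pos: [0.6377, 0.1449, 0.1265]
ee_rot: [-3.14, -0.002, -0.367]
force: [-0.7, 0.4, 0.4]
width: 0.0878
gripper_force: 0.0
t: 4.42
eef_pos: [0.637, 0.1443, 0.1251]
ee_rot: [3.142, 0.0, -0.368]
force: [-0.2, 0.5, 0.5]
width: 0.0231
gripper_force: 0.5
```

```bash
python3 -m crank '[[[0.08,0.1,0,0],[0.08,0.1,0,0],[0.08,0.1,0,0],[0.08,0.1,0,0]]]'; python3 -c "
from h import *
tops([.154,.114,.080,.042],.0025,[.638,.143])"
```

```text
t: 4.92
eef_pos: [0.638, 0.1412, 0.125]
ee_rot: [3.141, 0.0, -0.368]
force: [0.8, 0.1, 0.1]
width: 0.0193
gripper_force: 15.0
0.154 908 box [0.6456 0.1368] [0.0194 0.0352] mec [0.6485 0.1368] 0.0401 z 0.1532
0.114 839 box [0.6476 0.1392] [0.0233 0.0357] mec [0.6425 0.1401] 0.0407 z 0.1132
0.08 958 box [0.644  0.1415] [0.0406 0.0514] mec [0.6383 0.1416] 0.0538 z 0.0791
0.042 919 box [0.6476 0.142 ] [0.0461 0.0627] mec [0.6388 0.1424] 0.0657 z 0.0411
```

```bash
python3 -m crank '[[[0,0,-1,0],[0,0,-2,0],[0.4,1.2,-3,0],[0.9,2.8,-3,0],[1.6,5,-3,0],[2.3,7.2,-3,0],[3,9.4,-3,0],[3.6,11.2,-3,0],[3.77,11.65,-3,0],[3.77,11.65,-3,0],[3.77,11.65,-3,0],[3.77,11.65,-3,0]]]'
cat >> h.py <<'E'
def disc(center,diam,z=.012,save=None):
    """dark disc on a block, by wrist camera"""
    s=arm.get_state(); p,d=arm.grab_frame("wrist"); C=cam("wrist",s)
    g=cv2.cvtColor(p,cv2.COLOR_RGB2GRAY); v,u=np.nonzero(g<70)
    q=onplane(C,np.c_[u,v],z); k=np.hypot(*(q[:,:2]-center).T)<diam*.75
    m=np.zeros(g.shape,'u1'); m[v[k],u[k]]=1
    n,l,st,_=cv2.connectedComponentsWithStats(m); i=1+np.argmax(st[1:,4]); vv,uu=np.nonzero(l==i)
    q=onplane(C,np.c_[uu,vv],z)[:,:2]; c,r=cv2.minEnclosingCircle(q.astype('f4'))
    print("disc mean",q.mean(0).round(4),"box",((q.min(0)+q.max(0))/2).round(4),np.ptp(q,axis=0).round(4),"mec",np.round(c,4),round(2*r,4),"v",np.abs(s["qd"]).max().round(3),s["eef_pos"].round(4))
    if save: cv2.imwrite(save,p[:,:,::-1])
E
python3 -c "
from h import *
disc([.622,-.1645],.03,save='pics/w2.png')"
```

```text
t: 6.48
eef_pos: [0.6215, -0.163, 0.2001]
ee_rot: [-3.141, -0.0, -0.366]
force: [-0.1, -0.2, -0.6]
width: 0.0192
gripper_force: 15.0
disc mean [ 0.6216 -0.1653] box [ 0.6215 -0.1652] [0.029  0.0295] mec [ 0.6214 -0.1653] 0.0298 v 0.003 [ 0.6215 -0.163   0.2001]
```

View pics/w2.png

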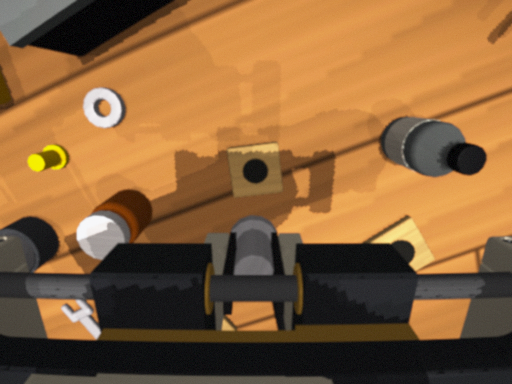

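Wrist view: the button disc is at (255,170), which gives (0.6215,-0.1653). The button is held upright at (254,245).

```bash
python3 -m crank '[[[0.03,0.09,2,0],[0.03,0.09,4,0],[0.03,0.09,5.8,0],[0.03,0.09,6.7,0],[0.03,0.09,6.9,0],[0.03,0.09,7.04,0],[0.03,0.09,7.04,0],[0.03,0.09,7.04,0],[0.03,0.09,7.04,0]]]'
```

```text
t: 7.65
eef_pos: [0.6215, -0.1668, 0.0249]
ee_rot: [-3.141, -0.001, -0.368]
force: [0.5, -0.3, -1.3]
width: 0.0197
gripper_force: 15.0
```

```bash
python3 -m crank '[[[0,0,0,0],[0,0,0,0],[0,0,0,0]]]'; python3 -c "
from h import *
to(.6215,-.1653,.0233)"
```

```text
t: 8.02
eef_pos: [0.6211, -0.1667, 0.024]
ee_rot: [3.142, 0.0, -0.368]
force: [-0.4, -0.2, -1.3]
width: 0.0198
gripper_force: 15.0
units [-0.01 -0.06  0.03] turn 0
```

```bash
python3 -m crank '[[[0.0,-0.055,0,0],[0.0,-0.055,0.04,0],[0.0,-0.055,0.04,0],[0.0,-0.055,0.04,0]]]'; python3 -m crank '[[[0,0,0,0],[0,0,0,0],[0,0,0,0],[0,0,0,0],[0,0,-1,0],[0,0,-3,0],[0,0,-5,0],[0,0,-7,0],[0,0,-7,0],[0,0,-7,0]]]' 0; python3 -c "
from h import *
tops([.052,.020],.0025,[.6215,-.165],.025)
disc([.622,-.1645],.03)
to(.6382,.1412,.2)"
```

```text
t: 8.52
eef_pos: [0.6216, -0.1654, 0.023]
ee_rot: [-3.142, 0.0, -0.368]
force: [0.1, -0.2, -0.4]
width: 0.0196
gripper_force: 15.0
t: 9.78
eef_pos: [0.6213, -0.1653, 0.1979]
ee_rot: [-3.141, 0.0, -0.368]
force: [-0.8, -0.6, 0.4]
width: 0.0876
gripper_force: 0.0
0.052 263 box [ 0.6231 -0.1664] [0.018  0.0179] mec [ 0.623  -0.1664] 0.0198 z 0.0511
0.02 207 box [ 0.6248 -0.1665] [0.025 0.028] mec [ 0.6233 -0.1666] 0.0296 z 0.0191
disc mean [ 0.6258 -0.1664] box [ 0.624  -0.1655] [0.0103 0.0161] mec [ 0.6231 -0.1655] 0.0175 v 0.014 [ 0.6209 -0.1653  0.1971]
units [ -3.76 -11.69  -0.13] turn 0
```

```bash
cat >> h.py <<'E'
def block(center,half,z=.012):
    s=arm.get_state(); p,d=arm.grab_frame("wrist"); C=cam("wrist",s)
    P=cloud(C,d,d>0); Q=P[(abs(P[:,2]-z+.001)<.003)&(np.hypot(*(P[:,:2]-center).T)<half*1.6)]
    print("block",len(Q),cv2.minAreaRect((Q[:,:2]*1000).astype('f4')))
E
python3 -c "
from h import *
tops([.052,.020],.0025,[.6215,-.165],.025)
block([.6215,-.1653],.03)
s,p,d,C=tops([.052,.020],.0025,[.6215,-.165],.025); print(abs(s['qd']).max())
cv2.imwrite('pics/w3.png',cv2.resize(p[90:270,160:360,::-1],None,fx=3,fy=3))"
```

```text
0.052 273 box [ 0.6232 -0.1665] [0.018  0.0182] mec [ 0.6229 -0.1666] 0.0199 z 0.051
0.02 207 box [ 0.6244 -0.1665] [0.0259 0.0281] mec [ 0.6234 -0.1667] 0.0296 z 0.0191
block 2005 ((621.4993286132812, -165.55642700195312), (60.09466552734375, 60.1920051574707), 76.08956909179688)
0.052 266 box [ 0.6233 -0.1666] [0.018  0.0181] mec [ 0.6231 -0.1666] 0.0198 z 0.0512
0.02 205 box [ 0.6244 -0.1664] [0.0257 0.028 ] mec [ 0.6233 -0.1667] 0.0297 z 0.0191
0.0060042427329575375
```

View pics/w3.png

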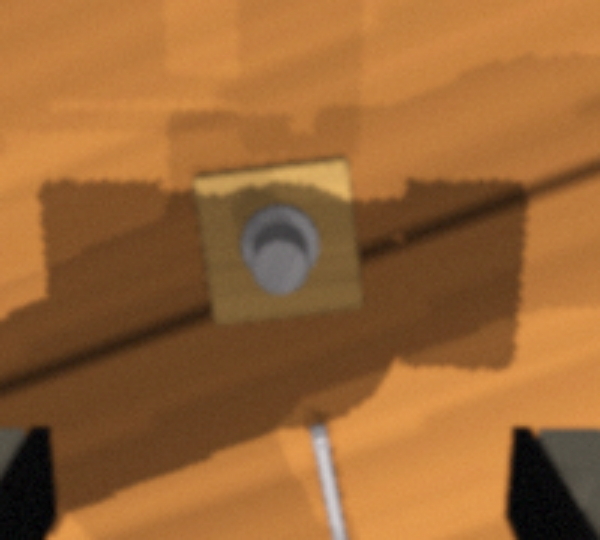

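The block reads a 60.1 mm square centred at (0.6215,-0.1655), and the button sits 2 mm off along tool x. I'll nudge it.

```bash
python3 -m crank '[[[0,0,2,0],[0,0,4,0],[0,0,6,0],[0,0,6.9,0],[0,0,6.9,0],[0,0,6.9,0],[0,0,6.9,0]]]' 0; python3 -m crank '[[[0,0,0,0],[0,0,0,0],[0,0,0,0],[0,0,0,0],[0,0,0,0],[0,0,0,0],[0,0,0,0],[0,0,0,0],[0,0,-0.06,0],[-0.08,0,-0.06,0],[-0.08,-0.02,-0.06,0],[-0.08,-0.02,-0.06,0]]]' 1 15;python3 -m crank '[[[0,0,0.06,0],[0,0,0.06,0],[0,0,0.06,0]]]'; python3 -m crank '[[[0,0,0,0],[0,0,0,0],[0,0,0,0],[0,0,0,0],[0,0,-1,0],[0,0,-3,0],[0,0,-5,0],[0,0,-7,0],[0,0,-7,0],[0,0,-7,0],[0,0,-7,0],[0,0,-7,0]]]' 0; python3 -c "
from h import *
tops([.052,.020],.0025,[.6215,-.165],.025)
block([.6215,-.1653],.03)
to(.6382,.1415,.2)"
```

```text
t: 10.9
eef_pos: [0.6227, -0.1655, 0.0271]
ee_rot: [-3.141, -0.002, -0.368]
force: [-0.9, 0.2, -0.7]
width: 0.0877
gripper_force: 0.0
t: 12.4
eef_pos: [0.6199, -0.1642, 0.0271]
ee_rot: [-3.142, -0.0, -0.368]
force: [-0.2, 0.5, -1.2]
width: 0.0196
gripper_force: 15.0
t: 12.78
eef_pos: [0.6199, -0.1643, 0.0255]
ee_rot: [-3.142, -0.0, -0.368]
force: [-0.2, 0.0, -0.4]
width: 0.0193
gripper_force: 15.0
t: 14.28
eef_pos: [0.6194, -0.1643, 0.1993]
ee_rot: [3.141, 0.002, -0.368]
force: [-0.3, -0.5, -0.9]
width: 0.0873
gripper_force: 0.0
0.052 261 box [ 0.6215 -0.1654] [0.0182 0.0181] mec [ 0.6215 -0.1654] 0.0198 z 0.051
0.02 205 box [ 0.6232 -0.1653] [0.0249 0.0282] mec [ 0.6215 -0.1652] 0.0297 z 0.0192
block 1997 ((621.5424194335938, -165.57801818847656), (60.034236907958984, 60.38960266113281), 75.91535186767578)
units [-3.710e+00 -1.168e+01 -1.000e-02] turn 0
```

The button is now centred to 0.2 mm. The camera reads about 2 mm beyond the TCP in tool x. Next, the small cup.

```bash
python3 -m crank '[[[-0.6,-2,0,0],[-1.2,-4,0,0],[-1.9,-6,0,0],[-2.5,-8,0,0],[-3.1,-10,0,0],[-3.6,-11.2,0,0],[-3.71,-11.68,0,0],[-3.71,-11.68,0,0],[-3.71,-11.68,0,0],[-3.71,-11.68,0,0],[-3.71,-11.68,0,0]]]';  python3 -c "
from h import *
tops([.114,.080,.042],.0025,[.638,.143])
to(.6382,.1415,.087)"
```

```text
t: 15.75
eef_pos: [0.6384, 0.1407, 0.2007]
ee_rot: [-3.142, -0.0, -0.369]
force: [-0.4, 0.3, 0.6]
width: 0.0877
gripper_force: 0.0
0.114 1729 box [0.6394 0.1411] [0.0385 0.0382] mec [0.639  0.1412] 0.0419 z 0.1131
0.08 538 box [0.6438 0.1415] [0.0411 0.0517] mec [0.6384 0.1415] 0.0535 z 0.0791
0.042 549 box [0.6476 0.1424] [0.0457 0.0635] mec [0.639  0.1426] 0.0654 z 0.0412
units [-0.02 -0.02  4.55] turn 0
```

```bash
python3 -m crank '[[[-0.06,-0.03,2,0],[-0.06,-0.03,4,0],[-0.06,-0.03,4.55,0],[-0.06,-0.03,4.55,0],[-0.06,-0.03,4.55,0],[-0.06,-0.03,4.55,0],[-0.06,-0.03,4.55,0]]]' 0;  python3 -c "
from h import *
to(.6371,.1419,.087)"
```

```text
t: 16.68
eef_pos: [0.6377, 0.1431, 0.088]
ee_rot: [-3.14, -0.001, -0.368]
force: [0.2, -0.1, 0.1]
width: 0.0876
gripper_force: 0.0
units [-0.01  0.05  0.04] turn 0
```

```bash
python3 -m crank '[[[-0.01,0.05,0.04,0],[-0.01,0.05,0.04,0],[-0.01,0.05,0.04,0],[-0.01,0.05,0.04,0],[-0.01,0.05,0.04,0],[-0.01,0.05,0.04,0],[-0.01,0.05,0.04,0],[-0.01,0.05,0.04,0]]]' 1 25;  python3 -c "
from h import *
to(.453,-.299,.2)"
```

```text
t: 17.68
eef_pos: [0.6366, 0.1417, 0.0858]
ee_rot: [-3.142, -0.0, -0.368]
force: [0.7, 0.4, -0.7]
width: 0.0416
gripper_force: 25.0
units [-0.51 19.09 -4.57] turn 0
```

```bash
python3 -m crank '[[[0,0,-1,0],[0,0,-2,0],[0,0.5,-4,0],[0,2.5,-4.5,0],[-0.1,4.8,-4.5,0],[-0.2,7,-4.5,0],[-0.2,9.3,-4.5,0],[-0.3,11.6,-4.5,0],[-0.4,13.9,-4.5,0],[-0.4,16.2,-4.5,0],[-0.5,18,-4.5,0],[-0.5,19.1,-4.5,0]]]';  python3 -m crank '[[[0,0,0,0],[0,0,0,0],[0,0,0,0]]]'; python3 -c "
from h import *
disc([.453,-.299],.042); block([.453,-.299],.037)"
```

```text
t: 19.18
eef_pos: [0.4516, -0.301, 0.1981]
ee_rot: [-3.141, 0.001, -0.37]
force: [0.4, 0.4, -2.5]
width: 0.0419
gripper_force: 25.0
t: 19.55
eef_pos: [0.4535, -0.2987, 0.1983]
ee_rot: [-3.141, 0.0, -0.367]
force: [-0.0, -0.9, -1.7]
width: 0.0417
gripper_force: 25.0
disc mean [ 0.4522 -0.3   ] box [ 0.4521 -0.3   ] [0.0407 0.0408] mec [ 0.4521 -0.2999] 0.0416 v 0.004 [ 0.4535 -0.2987  0.1983]
block 3873 ((452.2574768066406, -300.154541015625), (73.91709899902344, 74.02862548828125), 14.47250747680664)
```

```bash
python3 -m crank '[[[-0.12,0.07,2,0],[-0.12,0.07,4,0],[-0.12,0.07,6,0],[-0.12,0.07,7,0],[-0.12,0.07,7.05,0],[-0.12,0.07,7.05,0],[-0.12,0.07,7.05,0],[-0.12,0.07,7.05,0]]]';  python3 -c "
from h import *
to(.4500,-.2993,.0182)"
```

```text
t: 20.65
eef_pos: [0.4505, -0.3001, 0.0232]
ee_rot: [-3.141, -0.002, -0.368]
force: [0.6, -0.1, -2.0]
width: 0.0412
gripper_force: 25.0
units [-0.03 -0.02  0.2 ] turn 0
```

```bash
python3 -m crank '[[[-0.03,-0.02,0.1,0],[-0.03,-0.02,0.17,0],[-0.03,-0.02,0.17,0],[-0.03,-0.02,0.17,0]]]';  python3 -c "
from h import *
to(.4500,-.2993,.0180)"
```

```text
t: 21.15
eef_pos: [0.4492, -0.2992, 0.0178]
ee_rot: [3.142, 0.0, -0.368]
force: [-0.1, 0.1, -0.7]
width: 0.0415
gripper_force: 25.0
units [ 0.03 -0.01 -0.01] turn 0
```

```bash
python3 -m crank '[[[0.02,0,0.02,0],[0.02,0,0.02,0]]]'; python3 -m crank '[[[0,0,0,0],[0,0,0,0],[0,0,0,0],[0,0,-1,0],[0,0,-3,0],[0,0,-5,0],[0,0,-7.2,0],[0,0,-7.2,0],[0,0,-7.2,0],[0,0,-7.2,0]]]' 0; python3 -c "
from h import *
tops([.046],.0025,[.4522,-.3],.03); block([.4522,-.3],.037)
to(.6371,.1420,.2)"
```

```text
t: 21.4
eef_pos: [0.4492, -0.2992, 0.0177]
ee_rot: [3.141, 0.001, -0.368]
force: [-3.0, 2.6, 6.4]
width: 0.0417
gripper_force: 25.0
t: 22.65
eef_pos: [0.449, -0.2991, 0.196]
ee_rot: [3.142, 0.002, -0.368]
force: [-0.1, -0.6, -0.7]
width: 0.0879
gripper_force: 0.0
0.046 1169 box [ 0.4515 -0.3005] [0.0385 0.0382] mec [ 0.4516 -0.3003] 0.0416 z 0.0452
block 2644 ((452.14239501953125, -300.0845031738281), (74.17927551269531, 74.29436492919922), 14.480042457580566)
units [  0.67 -19.17  -0.16] turn 0
```

Within 0.7 mm. Now the medium cup.

```bash
python3 -m crank '[[[0.1,-2.2,0,0],[0.1,-4.4,0,0],[0.2,-6.6,0,0],[0.2,-8.8,0,0],[0.3,-11,0,0],[0.4,-13.2,0,0],[0.5,-15.4,0,0],[0.6,-17.4,0,0],[0.67,-18.8,0,0],[0.67,-19.17,0,0],[0.67,-19.17,0,0],[0.67,-19.17,0,0]]]'; python3 -m crank '[[[0,0,0,0],[0,0,0,0]]]'; python3 -c "
from h import *
tops([.080,.042],.0025,[.638,.143])
tops([.038],.003,[.470,.277],.04)
"
```

```text
t: 24.25
eef_pos: [0.6372, 0.1408, 0.1971]
ee_rot: [3.141, 0.0, -0.368]
force: [-1.1, -0.9, -0.0]
width: 0.0876
gripper_force: 0.0
t: 24.5
eef_pos: [0.6376, 0.1411, 0.1977]
ee_rot: [-3.141, -0.0, -0.369]
force: [-0.1, -0.2, -0.3]
width: 0.0876
gripper_force: 0.0
0.08 2348 box [0.6384 0.1415] [0.0496 0.0495] mec [0.6381 0.1416] 0.0539 z 0.0792
0.042 573 box [0.6475 0.1423] [0.0463 0.0632] mec [0.6388 0.1424] 0.0657 z 0.0411
0.038 319 box [0.4718 0.2749] [0.0484 0.0518] mec [0.4701 0.275 ] 0.0536 z 0.0369
```

```bash
python3 -m crank '[[[-0.06,0.01,2,0],[-0.06,0.01,4,0],[-0.06,0.01,5.6,0],[-0.06,0.01,5.9,0],[-0.06,0.01,5.9,0],[-0.06,0.01,5.9,0],[-0.06,0.01,5.9,0]]]' 0;  python3 -c "
from h import *
to(.6363,.1422,.050)"
```

```text
t: 25.48
eef_pos: [0.6371, 0.1426, 0.0516]
ee_rot: [-3.14, -0.002, -0.368]
force: [1.3, 0.0, -0.2]
width: 0.0879
gripper_force: 0.0
units [-0.02  0.02  0.06] turn 0
```

```bash
python3 -m crank '[[[-0.01,0.02,0.05,0],[-0.01,0.02,0.05,0],[-0.01,0.02,0.05,0],[-0.01,0.02,0.05,0],[-0.01,0.02,0.05,0],[-0.01,0.02,0.05,0],[-0.01,0.02,0.05,0],[-0.01,0.02,0.05,0]]]' 1 30;  python3 -c "
from h import *
to(.470,.276,.2)"
```

```text
t: 26.48
eef_pos: [0.6359, 0.1419, 0.0486]
ee_rot: [-3.141, -0.0, -0.368]
force: [0.9, 1.4, -0.5]
width: 0.0537
gripper_force: 30.0
units [-8.12 -2.62 -6.06] turn 0
```

```bash
python3 -m crank '[[[0,0,-1,0],[0,0,-2,0],[0,0,-4,0],[-1,-0.4,-6,0],[-2.8,-0.9,-6,0],[-4.6,-1.5,-6,0],[-6.4,-2.1,-6,0],[-7.7,-2.5,-6,0],[-8.1,-2.6,-6,0],[-8.1,-2.6,-6,0],[-8.1,-2.6,-6,0],[-8.1,-2.6,-6,0]]]';  python3 -m crank '[[[0,0,0,0],[0,0,0,0]]]'; python3 -c "
from h import *
s,p,d,C=tops([.038],.003,[.470,.276],.035); print(s['eef_pos']); cv2.imwrite('pics/w4.png',p[:,:,::-1])"
```

```text
t: 27.98
eef_pos: [0.4707, 0.2745, 0.1983]
ee_rot: [3.141, 0.0, -0.369]
force: [-0.3, 0.6, -1.9]
width: 0.0536
gripper_force: 30.0
t: 28.22
eef_pos: [0.4704, 0.2749, 0.1985]
ee_rot: [3.141, 0.0, -0.368]
force: [0.3, -0.4, -3.1]
width: 0.0536
gripper_force: 30.0
0.038 572 box [0.47   0.2749] [0.0511 0.0515] mec [0.4695 0.2751] 0.0539 z 0.037
[0.47038506 0.27489519 0.19845001]
```

View pics/w4.png

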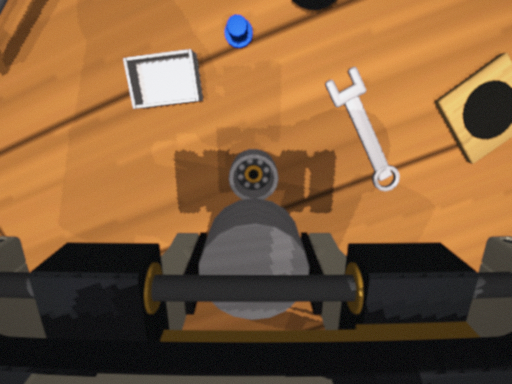

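The wrist view shows the bearing cup at (253,175), fully visible, with the held medium cup at (254,265).

```bash
python3 -m crank '[[[-0.11,0,2,0],[-0.11,0,4,0],[-0.11,0,5.5,0],[-0.11,0,5.8,0],[-0.11,0,5.8,0],[-0.11,0,5.8,0],[-0.11,0,5.8,0],[-0.11,0,5.8,0]]]';  python3 -c "
from h import *
to(.4677,.2758,.0446)"
```

```text
t: 29.28
eef_pos: [0.4679, 0.2766, 0.0545]
ee_rot: [-3.14, -0.001, -0.368]
force: [-0.3, 0.0, -2.2]
width: 0.0534
gripper_force: 30.0
units [0.   0.03 0.39] turn 0
```

```bash
python3 -m crank '[[[0,0.03,0.15,0],[0,0.03,0.28,0],[0,0.03,0.28,0],[0,0.03,0.28,0],[0,0.03,0.28,0]]]';  python3 -c "
from h import *
to(.4677,.2758,.0446)"
```

```text
t: 29.9
eef_pos: [0.4674, 0.2755, 0.0466]
ee_rot: [-3.142, -0.0, -0.368]
force: [0.1, -0.7, -2.2]
width: 0.0534
gripper_force: 30.0
units [ 0.01 -0.01  0.08] turn 0
```

```bash
python3 -m crank '[[[0.01,-0.01,0.04,0],[0.01,-0.01,0.07,0],[0.01,-0.01,0.07,0],[0.01,-0.01,0.07,0]]]';  python3 -c "
from h import *
to(.4677,.2758,.0446)
p,d=arm.grab_frame('side'); cv2.imwrite('pics/s2.png',cv2.resize(p[250:370,230:360,::-1],None,fx=5,fy=5,interpolation=cv2.INTER_CUBIC))"
```

```text
t: 30.4
eef_pos: [0.4677, 0.2756, 0.0448]
ee_rot: [3.142, -0.0, -0.368]
force: [-0.4, -0.6, -2.3]
width: 0.0534
gripper_force: 30.0
units [-0.   -0.01  0.01] turn 0
```

View pics/s2.png

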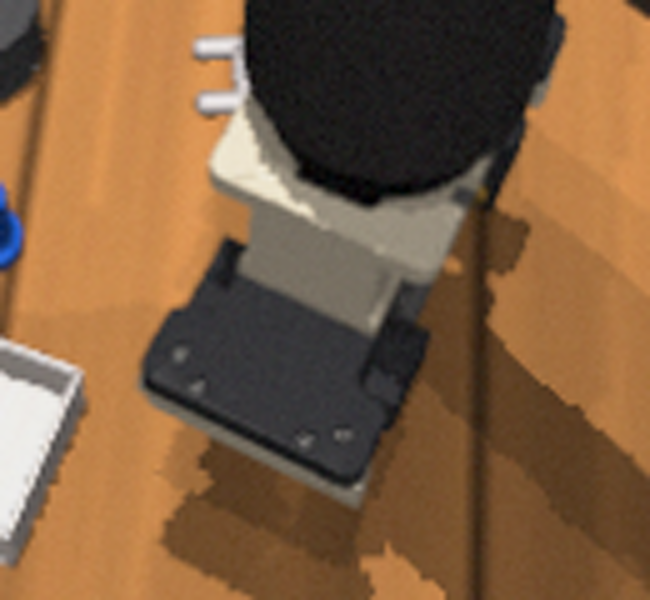

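The hand hides the cups in this view, so I'll lower by feel.

```bash
python3 -m crank '[[[0,0,0.02,0],[0,0,0.03,0],[0,0,0.03,0]]]'
```

```text
t: 30.82
eef_pos: [0.4677, 0.2757, 0.0445]
ee_rot: [-3.141, -0.0, -0.368]
force: [-3.0, -0.2, 5.5]
width: 0.0532
gripper_force: 30.0
```

Contact (the vertical force rose by 8 N). I release and check.

```bash
python3 -m crank '[[[0,0,-0.01,0],[0,0,-0.01,0],[0,0,-0.01,0]]]' 0;python3 -m crank '[[[0,0,0,0],[0,0,0,0],[0,0,-1,0],[0,0,-3,0],[0,0,-5,0],[0,0,-6.2,0],[0,0,-6.2,0],[0,0,-6.2,0],[0,0,-6.2,0],[0,0,-6.2,0]]]' 0; python3 -c "
from h import *
tops([.076,.038],.003,[.4698,.275],.04)
s,p,d,C=tops([.076,.038],.003,[.4698,.275],.04); cv2.imwrite('pics/w5.png',cv2.resize(p[110:260,160:350,::-1],None,fx=4,fy=4))
to(.6371,.1425,.2)"
```

```text
t: 31.2
eef_pos: [0.4677, 0.2757, 0.0442]
ee_rot: [-3.141, -0.0, -0.368]
force: [-0.6, -0.5, -0.1]
width: 0.0781
gripper_force: 0.0
t: 32.45
eef_pos: [0.4674, 0.2753, 0.1984]
ee_rot: [3.14, 0.001, -0.368]
force: [0.2, 0.9, -0.2]
width: 0.0877
gripper_force: 0.0
0.076 2314 box [0.4699 0.2743] [0.0499 0.0495] mec [0.4695 0.2743] 0.0538 z 0.0752
0.038 30 box [0.4872 0.2724] [0.0179 0.0461] mec [0.4814 0.2722] 0.0477 z 0.0368
0.076 2315 box [0.4698 0.2743] [0.0496 0.0494] mec [0.4695 0.2745] 0.054 z 0.0752
0.038 26 box [0.4902 0.2742] [0.0118 0.0431] mec [0.4848 0.274 ] 0.044 z 0.0369
units [ 8.24  2.52 -0.05] turn 0
```

View pics/w5.png

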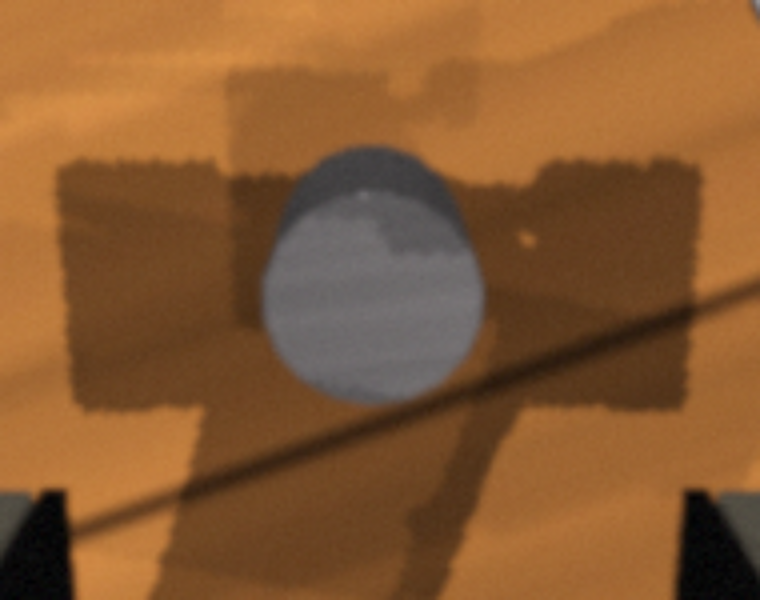

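The medium cup stands as one column on the bearing cup, flush and within about 0.7 mm. Now the large cup.

```bash
python3 -m crank '[[[1.2,0.4,0,0],[3.4,1,0,0],[5.6,1.7,0,0],[7.4,2.3,0,0],[8.24,2.52,0,0],[8.24,2.52,0,0],[8.24,2.52,0,0],[8.24,2.52,0,0],[8.24,2.52,0,0]]]'; python3 -c "
from h import *
tops([.042],.0025,[.638,.143])
to(.6371,.1425,.012)
"
```

```text
t: 33.67
eef_pos: [0.6368, 0.1436, 0.1998]
ee_rot: [-3.141, -0.0, -0.367]
force: [-0.5, -0.8, -0.5]
width: 0.0874
gripper_force: 0.0
0.042 2785 box [0.639  0.1425] [0.0609 0.0607] mec [0.6388 0.1425] 0.0658 z 0.0412
units [0.02 0.04 7.51] turn 0
```

```bash
python3 -m crank '[[[0,0.03,2,0],[0,0.03,4,0],[0,0.03,6,0],[0,0.03,7,0],[0,0.03,7.4,0],[0,0.03,7.4,0],[0,0.03,7.4,0],[0,0.03,7.4,0],[0,0.03,7.4,0]]]' 0;  python3 -c "
from h import *
to(.6368,.1433,.012)"
```

```text
t: 34.85
eef_pos: [0.6373, 0.1423, 0.0152]
ee_rot: [-3.141, -0.001, -0.368]
force: [-0.3, 0.2, 0.3]
width: 0.0875
gripper_force: 0.0
units [-0.03 -0.03  0.13] turn 0
```

```bash
python3 -m crank '[[[-0.02,-0.03,0.1,0],[-0.02,-0.03,0.1,0],[-0.02,-0.03,0.1,0],[-0.02,-0.03,0.1,0],[-0.02,-0.03,0.1,0],[-0.02,-0.03,0.1,0],[-0.02,-0.03,0.1,0]]]' 1 40;  python3 -c "
from h import *
to(.4425,-.001,.2)"
```

```text
t: 35.72
eef_pos: [0.6367, 0.143, 0.0117]
ee_rot: [-3.142, 0.0, -0.368]
force: [1.3, 0.5, -2.5]
width: 0.0657
gripper_force: 40.0
units [-5.18  8.17 -7.53] turn 0
```

```bash
python3 -m crank '[[[0,0,-1,0],[0,0,-2.5,0],[0,0,-4.5,0],[-0.2,0.4,-6.5,0],[-1.2,2,-7.5,0],[-2.4,3.8,-7.5,0],[-3.6,5.6,-7.5,0],[-4.7,7.4,-7.5,0],[-5.18,8.17,-7.5,0],[-5.18,8.17,-7.5,0],[-5.18,8.17,-7.5,0],[-5.18,8.17,-7.5,0]]]';  python3 -m crank '[[[0,0,0,0],[0,0,0,0]]]'; python3 -c "
from h import *
disc([.4425,-.001],.066); block([.4425,-.001],.045)"
```

```text
t: 37.22
eef_pos: [0.4431, -0.0006, 0.1991]
ee_rot: [3.141, 0.0, -0.368]
force: [-0.2, 0.5, -4.3]
width: 0.0658
gripper_force: 40.0
t: 37.48
eef_pos: [0.4427, -0.0009, 0.1991]
ee_rot: [3.141, 0.0, -0.368]
force: [0.2, -0.3, -4.3]
width: 0.0657
gripper_force: 40.0
disc mean [0.4332 0.0017] box [0.4331 0.0061] [0.0798 0.0809] mec [0.4315 0.0034] 0.0866 v 0.004 [ 0.4427 -0.0009  0.1991]
block 4576 ((441.75634765625, -2.064167022705078), (90.1057357788086, 90.41345977783203), 16.620817184448242)
```

```bash
python3 -m crank '[[[-0.1,0.06,2,0],[-0.1,0.06,4,0],[-0.1,0.06,5.8,0],[-0.1,0.06,6.7,0],[-0.1,0.06,6.8,0],[-0.1,0.06,6.8,0],[-0.1,0.06,6.8,0],[-0.1,0.06,6.8,0]]]';  python3 -c "
from h import *
to(.4397,-.0014,.0238)"
```

```text
t: 38.58
eef_pos: [0.4403, -0.0013, 0.0303]
ee_rot: [-3.14, -0.002, -0.368]
force: [0.4, 0.7, -4.8]
width: 0.0657
gripper_force: 40.0
units [-0.02  0.01  0.26] turn 0
```

```bash
python3 -m crank '[[[-0.02,0.01,0.1,0],[-0.02,0.01,0.2,0],[-0.02,0.01,0.2,0],[-0.02,0.01,0.2,0],[-0.02,0.01,0.2,0]]]';  python3 -c "
from h import *
to(.4397,-.0014,.0238)"
```

```text
t: 39.2
eef_pos: [0.4391, -0.0016, 0.0243]
ee_rot: [3.142, 0.0, -0.368]
force: [-0.2, 0.5, -3.6]
width: 0.0656
gripper_force: 40.0
units [ 0.02 -0.02  0.02] turn 0
```

```bash
python3 -m crank '[[[0.02,-0.02,0.01,0],[0.02,-0.02,0.03,0],[0.02,-0.02,0.03,0]]]'; python3 -m crank '[[[0,0,0,0],[0,0,0,0],[0,0,0,0],[0,0,0,0],[0,0,-1,0],[0,0,-3,0],[0,0,-5,0],[0,0,-7,0],[0,0,-7,0],[0,0,-7,0],[0,0,-7,0],[0,0,-7,0]]]' 0; python3 -c "
from h import *
tops([.054],.0025,[.4418,-.002],.045); block([.4418,-.0021],.045)
for n in ['top','side']:
    p,d=arm.grab_frame(n); cv2.imwrite(f'pics/{n}9.png',p[:,:,::-1])"
```

```text
t: 39.58
eef_pos: [0.4398, -0.0013, 0.0236]
ee_rot: [-3.141, -0.0, -0.368]
force: [-0.0, -0.2, -2.8]
width: 0.0657
gripper_force: 40.0
t: 41.08
eef_pos: [0.4392, -0.0015, 0.1976]
ee_rot: [3.14, 0.002, -0.368]
force: [1.1, 0.1, 0.4]
width: 0.0878
gripper_force: 0.0
0.054 3043 box [ 0.4419 -0.0024] [0.0606 0.0607] mec [ 0.4415 -0.0026] 0.066 z 0.0532
block 2537 ((441.62451171875, -2.0821914672851562), (90.32653045654297, 90.36341094970703), 16.568225860595703)
```

View pics/side9.png

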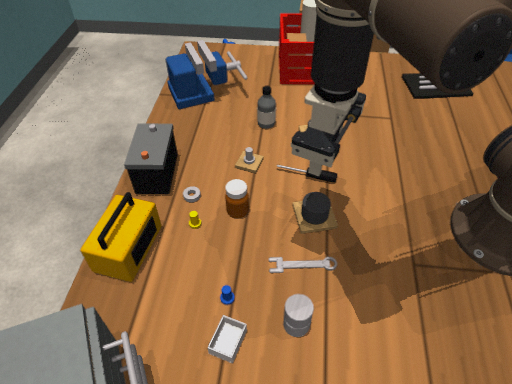

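The large cup sits on its block at (316,209), the button on its block at (249,158), and the two bright cups are stacked at (298,315). The jar and bottle are standing. The small cup was checked after placing. I'm handing it in.

```bash
python3 -c "
from station import arm
print(arm.job_done())"
```

```text
the job is handed in; nothing more can be done
None
```

The job is handed in at about 41 s: the large cup, small cup and thrust button stand upright on their blocks within about 0.7 mm of centre, the medium cup is mouth-down on the bearing cup to about the same accuracy, and the jar and oil bottle are still standing.

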